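Offer up the platen of a hinged printing press to its hinges and hold it for pinning

TASK

The upper board (platen) of the small hinged printing press has been taken off and lies on the desk beside the lower board. Pick it up (it has a wooden grip on top) and offer it level to the press, so that the single knuckle of each of its two hinge leaves stands between the pair of knuckles on the press and the knuckle holes of both hinges are in line, ready for the two pins to be pushed through. Nothing on the empty bed can carry it yet: finish while still holding it there, still, level and in line, without wedging it hard against the press. Leave the white bottle and the ink bottle beside the press standing where they are.

Things in the scene. Friction and masses are not known exactly. Their poses are not given: they have to be found in the camera images.
- press: Lower half of the press, fixed: plywood bed 149 x 130 x 15 mm on the mat; two wooden jamb blocks (26 x 50 mm, tops at z = 54 mm) on its rear edge, each with a steel hinge leaf. Origin: centre of the bed's underside, 2 mm above the desk. +x to the rear (hinge) edge, +y along the hinges, +z up. Pin axis along y at x = 40, z = 55.5 mm. Ahead of x = 33 mm the bed is empty (2 mm strips only).
- press_gap_l (a point): Left hinge of the press: point on the pin axis in the middle of the 18 mm gap between its two knuckles (each 13 mm in diameter, 13 mm long); (40, +38, 55.5) mm in the press's frame, axes as the press's. The gap is open from above, below and the front. A 6 mm pin is started in the hinge's outer (left) knuckle and sticks out 30 mm to the left.
- press_gap_r (a point): Right hinge of the press, the same: (40, -38, 55.5) mm in the press's frame; its pin sticks out to the right.
- platen: Loose upper board, 0.3 kg, right way up on the desk: plywood on thin grey felt, 100 x 120 x 15 mm, a wooden grip on top, a steel hinge leaf at each end of its rear edge. Origin: centre of its underside; +x to the rear (knuckle) edge, +y along it, +z up. In place it faces as the press does (x along x) with its origin at (-18.5, 0, 39) mm in the press's frame, its underside 24 mm above the bed.
- platen_knuckle_l (a point): Centre of the hole of the platen's left knuckle (13 mm in diameter, 13 mm long, standing out behind the rear edge): (58.5, +38, 16.5) mm in the platen's frame, axes as the platen's. In its gap it has 2.5 mm of play to either side, and 1.5 mm of travel to +x past the lined-up place before the leaves touch.
- platen_knuckle_r (a point): The same for the platen's right knuckle: (58.5, -38, 16.5) mm in the platen's frame.
- platen_grip (a point): Point in the platen's rectangular wooden grip where to take hold: (10, 0, 37) mm in the platen's frame. The grip is 80 mm long (y), 18 mm wide (x, the way to close the fingers), from z = 15 to 47 mm; the centre of mass lies about below it.
- gesso_bottle: Bystander: small white screw-cap bottle, 45 mm across, 66 mm high, standing; origin at the centre of its underside.
- ink_black: Bystander: dropper bottle of black ink, 40 mm across, 70 mm high, standing; origin at the centre of its underside.

How it is judged:
By the outcome, as a careful person would: the job done as asked, in the order asked, and still so for the second after the job is handed in, while the arm keeps its last pose, push and grip.
It also fails if it takes over 38 s, if anything falls off the work surface, if the arm or the gripper's body presses on something with over 40 N, if the wrist force passes 120 N, or if a joint passes its speed limit or range.

ROBOT

A 7-joint arm with a two-finger parallel gripper is mounted at the origin on the work surface; the furniture and walls round the work are solid. World frame = base frame: x ahead of the robot, y to its left, z up, the work surface at z = 0. Lengths are in m, angles in rad, forces in N, time in s.
With the tool pointing down it reaches from about 0.425 to 0.875 m from the base axis. Payload 9.9 kg.
Tool frame: the origin (TCP) lies at the very end of the fingers, on their centre line; the grasp point (between the pads) lies 19 mm behind it; z points along the fingers, y is the line along which they close (so a half turn about z gives the same grasp; the last joint's range is limited). The gripper opens to 85 mm and grips with 20 to 120 N. Pads are 22 mm wide; open, the fingers measure 114 mm over their backs; the gripper's body (76 mm by 85 mm) begins 54 mm behind the grasp point. The pads swing forward as they close: fully open they stand 13 mm farther back than shut.
Start: joints at [1.176, 0.576, 0.025, 1.437, -0.015, 1.129, -0.057], TCP at [0.206, -0.643, 0.231] pointing down, gripper open.
Joint ranges: [-2.76, 2.76], [-0.34, 2.15], [-1.52, 1.57], [0.19, 2.46], [-1.09, 4.23], [0.17, 1.99], [-2.82, 2.82]. Speed limits (rad/s): [2.22, 2.22, 3.01, 3.01, 3.14, 3.14, 3.14].

INTERFACE

Orientations are given as a rotation vector (axis times angle).
In Python, from cell import bot gives the robot as it stands.
- The arm moves only by the shell command python3 -m jog 'ROWS' [OPENING] [FORCE]. ROWS is JSON, a list of rows, each a list of 2 entries, a list of its own where there are three numbers: the shift along the tool's x, y, z in m, then the turn, a rotation vector about the tool's x, y, z in rad. In form: [[[x, y, z], [ax, ay, az]], ...]. A call has exactly 8 rows; each row shifts and turns the commanded pose from where the row before left it, along the tool's axes as they then stand; what a row does not reach is not made up. A row lasts 1/12 s, in which the tool goes at most 41.7 mm and 7.16 degrees, less where a joint would pass 70% of its speed; a pose out of reach is approached as far as the arm can. A call is refused whole if a number of a shift passes 0.0417 or a number of a turn 0.125, either way. A call with a gripper value outside its range is refused whole. OPENING is the opening, from 0 (shut) to 1 (fully open), set as the call begins (- or left out, the last holds). The fingers move at their own pace and stop on an object; FORCE is the grip in N (left out, the last holds). Time passes only in rows, so rows that do not move let the fingers close, or fill a call up. It gives the time, the measured TCP pose, the force, the opening and the grip force at its end, in the units of the state.
- bot.get_state(): the state, without advancing time (a new reading comes with each control period).
- bot.snapshot(name): name is "side" or "top"; returns a dict with "img" (480x640x3 uint8, red, green, blue), "K" (3x3 intrinsics, pixels), "R" (3x3) and "t" (3): a world point X has camera coordinates R X + t. Camera axes: x right, y down, z forward; pixel columns grow to the right and rows downward; lengths in m; the calibration is good to about 2 mm. A picture is of the moment at which its call begins. There is no depth.
- bot.finish_job(): hands the job in; it is judged then, once.
Trained networks look in the newest picture that a camera, given by its name, has taken for a name from the list of things; names that differ only in an ending like _2 or _b are one class to them, and where a whole thing is asked for, a point or a joint stands for the part that bears it (a point fixed in the world has none). Each returns a list of dicts, best first, with "conf" (0 to 1); they miss things now and then, are a little off and sometimes report something else, mostly with a low value. They report only what shows in the picture. A call takes as long as a camera call.
- bot.spot_in(camera, query): "at" ([x, y, z] in m, in the coordinates of the camera as it stood for that picture, good to about 4 mm: the middle of the surface that is visible of it).
- bot.regions_of(camera, query): "region" (480x640 bool, what is visible of it).
The state is a dict: "clock": time; "qpos": joint angles; "joint_vel": joint speeds; "joint_torque": joint torques, N m; "tool_pos": TCP position; "ee_rot": TCP orientation; "contact_force": force on the tool from outside, world axes, zero at the start; "wrist_torque": the same for the moment, N m; "width": opening from 0.0 (shut) to 1.0 (fully open); "grasp_force": force on a finger pad.
Only numpy, scipy, OpenCV 4.12 (cv2) and the standard library are available. Lean on these libraries where they do the work, as an engineer would, in place of code of your own. Each camera call takes 0.05 s, during which the arm holds its last target. There are 200 camera calls.

## Working session

There is one attempt and no reset: what is moved stays moved. The work goes in short steps, Python scripts to look and compute and a shell command to move; the robot and the scene stay as the last step left them, time stands still between calls to the robot, and variables do not carry over. Pictures are saved under pics/ and viewed, at most 10 in all, crops included, and the job is handed in when it is done.

```bash
ls; mkdir -p pics
python3 - <<'E'
from cell import bot
import cv2,numpy as np
s=bot.get_state();print(s)
for c in ("side","top"):
    d=bot.snapshot(c);cv2.imwrite(f"pics/{c}0.png",d["img"][:,:,::-1])
    R,t=np.array(d["R"]),np.array(d["t"]);print(c,np.array(d["K"]).tolist(),(-R.T@t).round(3),R.round(3).tolist())
    for q in ("press","platen","platen_grip","press_gap_l","press_gap_r","platen_knuckle_l","platen_knuckle_r","gesso_bottle","ink_black"):
        for r in bot.spot_in(c,q)[:2]: print(q,round(r["conf"],2),(R.T@(np.array(r["at"])-t)).round(4))
E
```

```text
pics
{'clock': 0.0, 'qpos': array([ 1.17620279,  0.57645893,  0.02483941,  1.43793985, -0.01500102,
        1.12901551, -0.05647282]), 'joint_vel': array([-2.47110000e-04,  9.36245278e-04, -1.33064132e-03,  1.11364477e-03,
        4.40672623e-04, -2.28535764e-03, -5.15563039e-05]), 'joint_torque': array([-1.25718370e-04, -7.65752792e+01,  2.25043438e+00, -2.85959691e+01,
        1.53664278e-02,  1.29591025e-02,  5.99354030e-05]), 'tool_pos': array([ 0.20628683, -0.64220845,  0.23048052]), 'ee_rot': array([-3.10213765e+00, -4.86082561e-01,  5.21806575e-04]), 'contact_force': array([ 1.15508984, -0.00970592, -0.75610029]), 'wrist_torque': array([ 0.02366831,  0.03437902, -0.04389498]), 'grasp_force': 0.0, 'width': 0.9986613204341827}
side [[462.9712364905554, 0.0, 316.4550081362022], [0.0, 462.9712364905554, 233.44559354553954], [0.0, 0.0, 1.0]] [ 0.533 -0.798  0.439] [[0.998, 0.062, -0.008], [0.02, -0.444, -0.896], [-0.059, 0.894, -0.444]]
press 0.91 [ 0.4586 -0.1022  0.0145]
platen 0.62 [0.5724 0.1108 0.0158]
platen_grip 0.78 [0.5745 0.1165 0.0135]
press_gap_l 0.83 [ 0.4592 -0.1044  
[... 313 characters left out ...]
0.4 [0.5703 0.1117 0.0158]
top [[513.2274009514177, 0.0, 315.0738520480361], [0.0, 513.2274009514177, 234.69114881706355], [0.0, 0.0, 1.0]] [ 0.421 -0.014  0.898] [[0.015, -1.0, 0.022], [-0.996, -0.017, -0.084], [0.085, -0.02, -0.996]]
press 0.77 [ 0.4436 -0.0748  0.0138]
platen 0.89 [0.5727 0.131  0.0155]
platen_grip 0.83 [0.5699 0.1274 0.0144]
press_gap_l 0.92 [ 0.4431 -0.0748  0.0136]
press_gap_r 0.92 [ 0.4431 -0.0748  0.0136]
platen_knuckle_l 0.63 [0.5711 0.1312 0.0147]
platen_knuckle_l 0.52 [ 0.3285 -0.1879  0.0437]
platen_knuckle_r 0.63 [0.5711 0.1312 0.0147]
platen_knuckle_r 0.52 [ 0.3285 -0.1879  0.0437]
gesso_bottle 0.68 [0.3671 0.0405 0.066 ]
ink_black 0.6 [ 0.3302 -0.1838  0.0422]
```

View pics/top0.png

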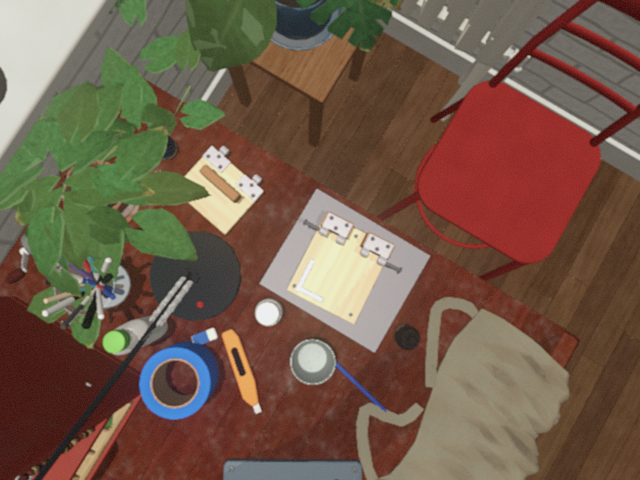

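View pics/side0.png

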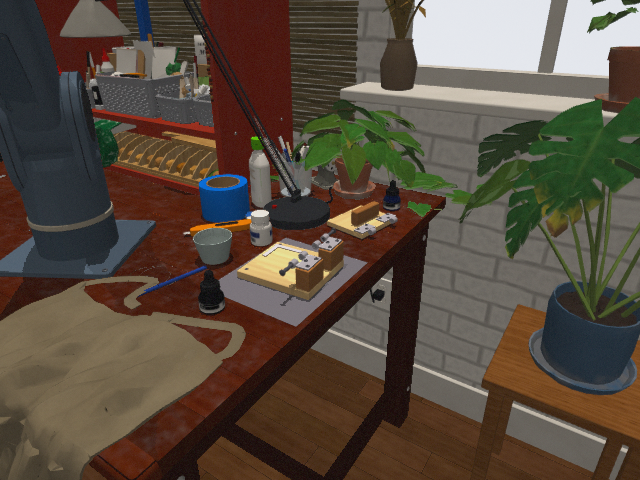

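Top view: platen at about (222,190), knuckles up-right, under a plant leaf on its left; press at (345,265), jambs at (337,226) and (377,245). Side view: platen (363,220), press (290,267). I'll enlarge both to pick corners.

Run:
```python
import cv2
for n,(x,y,w,h,s) in dict(topA=(180,140,100,100,6),topB=(280,190,140,105,5.7),sideA=(225,180,200,130,4)).items():
    i=cv2.imread(f"pics/{n[:-1]}0.png")[y:y+h,x:x+w]
    i=cv2.resize(i,None,fx=s,fy=s,interpolation=cv2.INTER_CUBIC)
    for k in range(0,w,10):
        cv2.putText(i,str(x+k),(int(k*s),10),0,.35,(255,0,255),1);cv2.line(i,(int(k*s),12),(int(k*s),20),(255,0,255),1)
    for k in range(0,h,10):
        cv2.putText(i,str(y+k),(0,int(k*s)+4),0,.35,(255,0,255),1);cv2.line(i,(24,int(k*s)),(32,int(k*s)),(255,0,255),1)
    cv2.imwrite(f"pics/{n}.png",i);print(i.shape)
```

```text
(600, 600, 3)
(598, 798, 3)
(520, 800, 3)
```

View pics/topA.png

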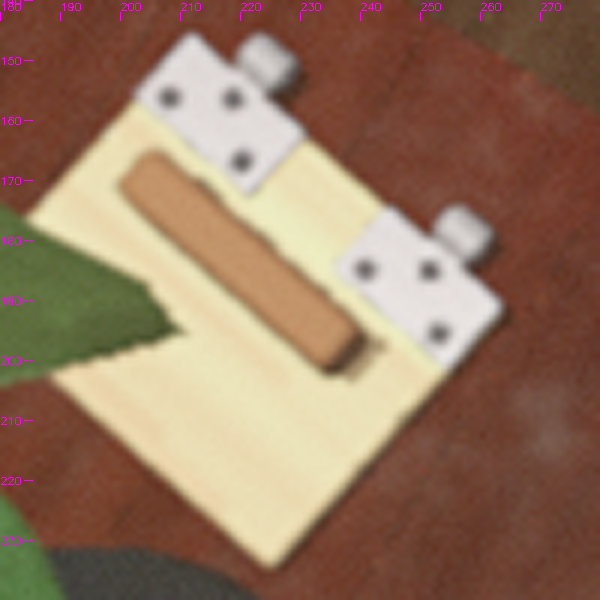

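View pics/topB.png

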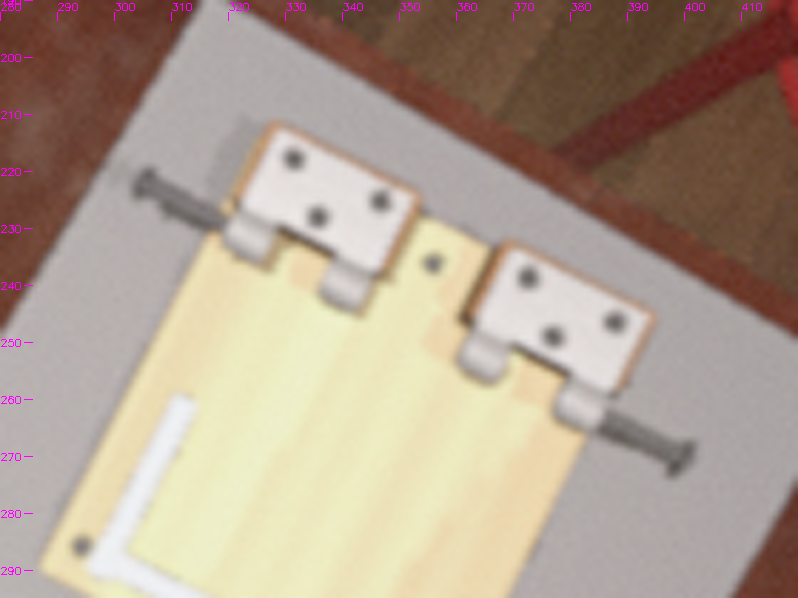

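View pics/sideA.png

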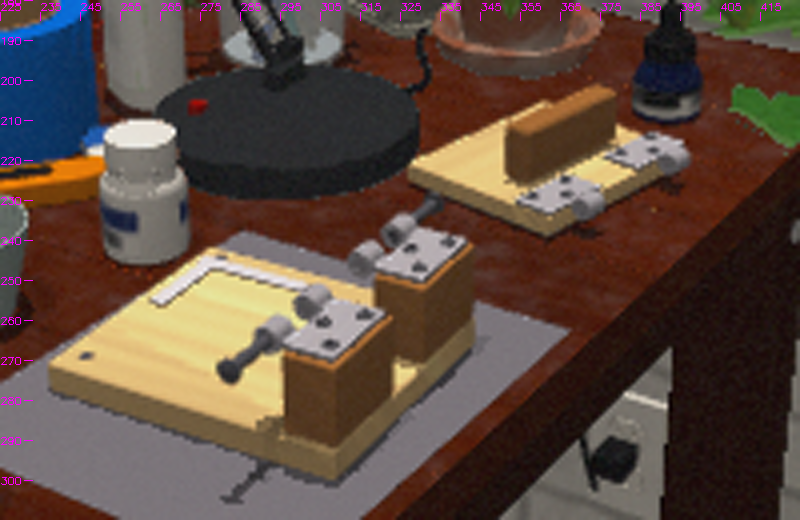

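Crops show: platen knuckles (top) at about (224,150), (257,179), grip ends around (203,168)–(238,199); press knuckles at about (324,231), (340,239), (364,252), (381,260); all confirmed in the side view. I'll fit both poses from these points.

```bash
cat > fit.py <<'E'
from cell import bot
import numpy as np
from scipy.optimize import least_squares
from scipy.spatial.transform import Rotation as Ro
def cam(c):
    d=bot.snapshot(c);return [np.array(d[k]) for k in "KRt"]+[d["img"]]
def proj(C,X):
    p=(np.atleast_2d(X)@C[1].T+C[2])@C[0].T;return p[:,:2]/p[:,2:]
def world(p,X): # p=x,y,z(m),yaw ; X mm
    c,s=np.cos(p[3]),np.sin(p[3]);X=np.array(X,float)/1e3
    return X@np.array([[c,-s,0],[s,c,0],[0,0,1]]).T+p[:3]
def up(o,s,d): return np.array([k for k in d]),np.array([[(u+.5)/s-.5+o[0],(v+.5)/s-.5+o[1]] for u,v in d.values()])
E
cat > fit0.py <<'E'
from fit import *
C={c:cam(c) for c in("top","side")}
PT=up((180,140),6,{(50,60,17):(190,33),(50,-60,17):(503,308),(-50,-60,15):(272,568),(19,40,47):(155,150),(1,40,47):(120,187),(1,-40,47):(330,372),(19,-40,47):(362,335),(58.5,38,16.5):(267,65),(58.5,-38,16.5):(463,236)})
PS=up((225,180),4,{(-50,-60,15):(410,168),(50,-60,0):(550,236),(58.5,-38,16.5):(590,205),(58.5,38,16.5):(677,160),(1,-40,47):(507,130),(19,-40,47):(520,138),(19,40,47):(615,95),(1,40,47):(602,86)})
BT=up((280,190),5.7,{(40,53.5,55.5):(250,238),(40,22.5,55.5):(345,283),(40,-22.5,55.5):(483,353),(40,-53.5,55.5):(580,403),(-74.5,65,15):(40,568),(74.5,63,54):(277,122),(74.5,13,54):(420,195),(74.5,-13,54):(508,240),(74.5,-63,54):(655,318)})
BS=up((225,180),4,{(40,53.5,55.5):(400,228),(40,22.5,55.5):(366,258),(40,-22.5,55.5):(313,300),(40,-53.5,55.5):(272,332),(-74.5,-65,15):(50,362),(74.5,-65,15):(335,462),(74.5,-65,0):(335,482),(74.5,-63,54):(333,362),(74.5,-13,54):(393,318)})
def res(v):
    pl=np.r_[v[:2],0,v[2]];pr=np.r_[v[3:5],.002,v[5]];o={"top":v[6:8],"side":v[8:10]}
    r=[((proj(C[c],world(p,D[0]))+o[c]-D[1])) for p,D,c in((pl,PT,"top"),(pl,PS,"side"),(pr,BT,"top"),(pr,BS,"side"))]
    res.r=r;return np.r_[np.concatenate(r).ravel(),v[6:]/0.5]
s=least_squares(res,[.57,.12,-.7,.45,-.08,-.47,0,0,0,0],loss="soft_l1");v=s.x;res(v)
print(v.round(4),np.degrees(v[[2,5]]))
for r in res.r: print(r.round(1).tolist())
E
python3 fit0.py
```

```text
[ 0.5711  0.1366 -0.6976  0.4389 -0.0744 -0.4609 -0.0398  0.025   0.0996
  0.4082] [-39.97047531 -26.40945949]
[[0.5, 0.9], [0.2, -0.2], [0.4, 0.0], [-0.3, -1.8], [-1.7, -0.0], [-0.8, 0.2], [1.0, -1.7], [0.4, 0.2], [0.6, -0.0]]
[[-0.8, -1.3], [-0.2, 2.0], [-0.0, 0.3], [-0.5, 0.3], [-0.9, -1.6], [2.4, -1.3], [1.6, -1.3], [-1.7, -1.2]]
[[-0.3, -0.2], [-0.2, 0.6], [-0.0, 0.8], [-0.2, 0.7], [-0.9, 0.4], [-0.6, -0.8], [1.2, 0.2], [-0.2, -0.5], [1.0, -0.3]]
[[0.1, 0.8], [0.2, 0.2], [0.2, 0.5], [0.6, 0.5], [-1.0, -0.1], [-0.3, -2.3], [-0.2, 0.4], [0.4, 1.6], [0.6, -0.8]]
```

Run:
```python
from fit import *
T,S=cam("top"),cam("side")
def ray(C,p):
    o=-C[1].T@C[2];d=C[1].T@np.linalg.solve(C[0],[*p,1]);return o,d/np.linalg.norm(d)
o,d1=ray(T,(195,272));_,d2=ray(T,(60,458));n1=np.cross(d1,d2)
o2,e1=ray(S,(297,195));_,e2=ray(S,(185,0));n2=np.cross(e1,e2)
for p in ((297,195),(260,130),(220,61),(185,0)):
    _,d=ray(S,p);k=n1@(o-o2)/(n1@d);print("lamp",(o2+k*d).round(3))
for p in((208,195),(225,115),(185,190),(205,88)):
  o,d=ray(T,p)
  for z in(.05,.1,.15,.2,.25,.3):
    X=o+d*(z-o[2])/d[2];print("leaf",p,X.round(3),proj(S,X).round(0))
```

```text
lamp [0.427 0.165 0.056]
lamp [0.348 0.188 0.196]
lamp [0.268 0.213 0.334]
lamp [0.203 0.232 0.448]
leaf (208, 195) [0.556 0.148 0.05 ] [[355. 201.]]
leaf (208, 195) [0.548 0.138 0.1  ] [[352. 181.]]
leaf (208, 195) [0.54  0.129 0.15 ] [[349. 160.]]
leaf (208, 195) [0.532 0.119 0.2  ] [[345. 137.]]
leaf (208, 195) [0.524 0.11  0.25 ] [[342. 113.]]
leaf (208, 195) [0.516 0.1   0.3  ] [[338.  87.]]
leaf (225, 115) [0.693 0.124 0.05 ] [[419. 207.]]
leaf (225, 115) [0.677 0.116 0.1  ] [[414. 186.]]
leaf (225, 115) [0.661 0.108 0.15 ] [[409. 164.]]
leaf (225, 115) [0.645 0.1   0.2  ] [[403. 140.]]
leaf (225, 115) [0.629 0.091 0.25 ] [[397. 115.]]
leaf (225, 115) [0.613 0.083 0.3  ] [[390.  88.]]
leaf (185, 190) [0.564 0.186 0.05 ] [[358. 195.]]
leaf (185, 190) [0.556 0.174 0.1  ] [[355. 176.]]
leaf (185, 190) [0.547 0.163 0.15 ] [[352. 155.]]
leaf (185, 190) [0.539 0.151 0.2  ] [[348. 133.]]
leaf (185, 190) [0.53  0.139 0.25 ] [[345. 110.]]
leaf (185, 190) [0.522 0.127 0.3  ] [[341.  84.]]
leaf (205, 88) [0.739 0.159 0.05 ] [[438. 201.]]
leaf (205, 88) [0.72  0.149 0.1  ] [[433. 181.]]
leaf (205, 88) [0.702 0.139 0.15 ] [[427. 159.]]
leaf (205, 88) [0.683 0.128 0.2  ] [[421. 136.]]
leaf (205, 88) [0.664 0.118 0.25 ] [[414. 112.]]
leaf (205, 88) [0.645 0.108 0.3  ] [[407.  86.]]
```

Run:
```python
import cv2
i=cv2.imread("pics/side0.png")[60:240,250:500]
cv2.imwrite("pics/leaf.png",cv2.resize(i,None,fx=3.2,fy=3.2,interpolation=cv2.INTER_CUBIC))
```

```text
(no output)
```

View pics/leaf.png

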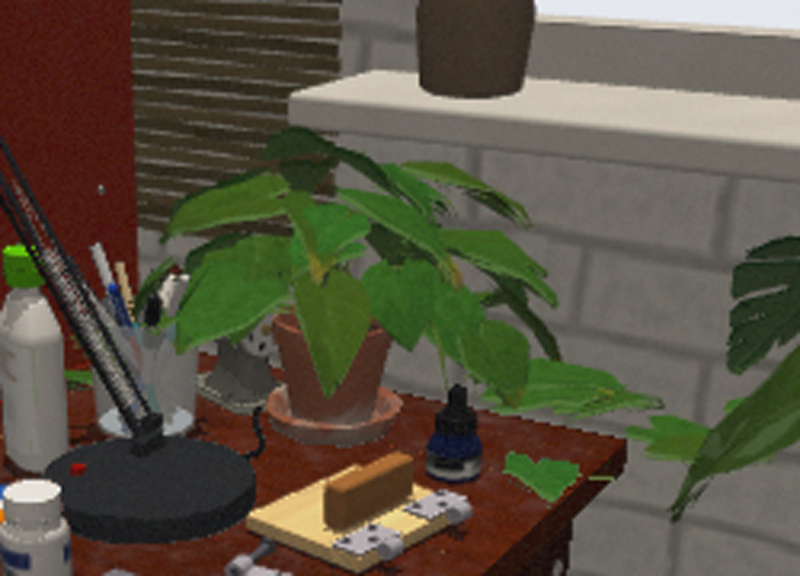

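The hanging leaf tip (side px ≈ (353,183)) is at about (0.548, 0.138, 0.10), just in front of the grip. A vertical gripper body would brush it. I'll take the grip a little toward its right end with the tool tilted 40° back, out of the leaf's way.

```bash
cat > plan.py <<'E'
import sys
from fit import *
from scipy.linalg import logm,expm
def Rt(yaw,tilt): # tool y along yaw (horizontal), fingers lean outward along yaw+90 by tilt
    y=np.array([np.cos(yaw),np.sin(yaw),0]);h=np.array([-y[1],y[0],0])
    z=h*np.sin(tilt)-np.array([0,0,1])*np.cos(tilt);return np.column_stack([np.cross(y,z),y,z])
def step(R,p,n,s=None):
    s=s or bot.get_state();T0,T1=np.eye(4),np.eye(4)
    T0[:3,:3]=Ro.from_rotvec(s["ee_rot"]).as_matrix();T0[:3,3]=s["tool_pos"];T1[:3,:3]=R;T1[:3,3]=p
    A=np.linalg.inv(T0)@T1;L=np.real(logm(A))/n;E=np.real(expm(L))
    w=Ro.from_matrix(E[:3,:3]).as_rotvec()
    print("from",s["tool_pos"].round(4),"rows",n,E[:3,3].round(5).tolist(),w.round(5).tolist(),"mm",1e3*np.linalg.norm(E[:3,3]),"deg",np.degrees(np.linalg.norm(w)))
    mid=T0@np.real(expm(L*n/2));print("mid",mid[:3,3].round(3),"to",np.round(p,4))
E
python3 - <<'E'
from plan import *
s=bot.get_state();R0=Ro.from_rotvec(s["ee_rot"]).as_matrix()
w=np.array([.45,-.12,.30]);step(R0,w,16)
R=Rt(-.6976,np.radians(40));g=world([.5711,.1366,0,-.6976],[10,-24,43]);print("grasp",g)
t=g+R[:,2]*.019;pre=t-R[:,2]*.13;print(t,pre)
s=dict(s);s["tool_pos"]=w;step(R,pre,8,s);step(R,pre,16,s)
E
```

```text
from [ 0.2064 -0.6427  0.2313] rows 16 [0.02448, -0.02645, -0.00429] [0.0, -0.0, 0.0] mm 36.29535240112962 deg 5.013414418288726e-17
mid [ 0.328 -0.381  0.266] to [ 0.45 -0.12  0.3 ]
grasp [0.56334674 0.11178293 0.043     ]
[0.5711921  0.12114278 0.02844516] [0.51751328 0.05710172 0.12803093]
from [ 0.45 -0.12  0.3 ] rows 8 [0.01188, -0.01311, 0.02722] [0.02454, 0.08491, -0.06739] mm 32.4638605288856 deg 6.368417295672146
mid [ 0.483 -0.045  0.2  ] to [0.5175 0.0571 0.128 ]
from [ 0.45 -0.12  0.3 ] rows 16 [0.00576, -0.00637, 0.01378] [0.01227, 0.04246, -0.0337] mm 16.23480242247816 deg 3.1842086478360727
mid [ 0.483 -0.045  0.2  ] to [0.5175 0.0571 0.128 ]
```

```bash
R='[[0.0245,-0.0264,-0.0043],[0,0,0]]'; true
python3 -m jog '[[[0.0245,-0.0264,-0.0043],[0,0,0]],[[0.0245,-0.0264,-0.0043],[0,0,0]],[[0.0245,-0.0264,-0.0043],[0,0,0]],[[0.0245,-0.0264,-0.0043],[0,0,0]],[[0.0245,-0.0264,-0.0043],[0,0,0]],[[0.0245,-0.0264,-0.0043],[0,0,0]],[[0.0245,-0.0264,-0.0043],[0,0,0]],[[0.0245,-0.0264,-0.0043],[0,0,0]]]' 0.6 100
python3 -m jog '[[[0.0245,-0.0264,-0.0043],[0,0,0]],[[0.0245,-0.0264,-0.0043],[0,0,0]],[[0.0245,-0.0264,-0.0043],[0,0,0]],[[0.0245,-0.0264,-0.0043],[0,0,0]],[[0.0245,-0.0264,-0.0043],[0,0,0]],[[0.0245,-0.0264,-0.0043],[0,0,0]],[[0.0245,-0.0264,-0.0043],[0,0,0]],[[0.0245,-0.0264,-0.0043],[0,0,0]]]'
python3 - <<'E'
from plan import *
R=Rt(-.6976,np.radians(40));step(R,[.5175,.0571,.128],16)
E
```

```text
clock: 1.87
tool_pos: [0.3289, -0.38, 0.2661]
ee_rot: [3.103, 0.486, 0.0]
contact_force: [0.3, -0.0, 0.9]
width: 0.6
grasp_force: 0.0
clock: 2.53
tool_pos: [0.4509, -0.1189, 0.3007]
ee_rot: [3.103, 0.486, 0.001]
contact_force: [0.8, -0.9, -0.2]
width: 0.6
grasp_force: 0.0
from [ 0.4509 -0.1189  0.3007] rows 16 [0.00566, -0.00635, 0.01379] [0.01231, 0.04242, -0.03369] mm 16.202107886199038 deg 3.1829955714588043
mid [ 0.483 -0.044  0.201] to [0.5175 0.0571 0.128 ]
```

```bash
python3 -m jog '[[[0.0057,-0.0063,0.0138],[0.0123,0.0424,-0.0337]],[[0.0057,-0.0063,0.0138],[0.0123,0.0424,-0.0337]],[[0.0057,-0.0063,0.0138],[0.0123,0.0424,-0.0337]],[[0.0057,-0.0063,0.0138],[0.0123,0.0424,-0.0337]],[[0.0057,-0.0063,0.0138],[0.0123,0.0424,-0.0337]],[[0.0057,-0.0063,0.0138],[0.0123,0.0424,-0.0337]],[[0.0057,-0.0063,0.0138],[0.0123,0.0424,-0.0337]],[[0.0057,-0.0063,0.0138],[0.0123,0.0424,-0.0337]]]'
python3 -m jog '[[[0.0057,-0.0063,0.0138],[0.0123,0.0424,-0.0337]],[[0.0057,-0.0063,0.0138],[0.0123,0.0424,-0.0337]],[[0.0057,-0.0063,0.0138],[0.0123,0.0424,-0.0337]],[[0.0057,-0.0063,0.0138],[0.0123,0.0424,-0.0337]],[[0.0057,-0.0063,0.0138],[0.0123,0.0424,-0.0337]],[[0.0057,-0.0063,0.0138],[0.0123,0.0424,-0.0337]],[[0.0057,-0.0063,0.0138],[0.0123,0.0424,-0.0337]],[[0.0057,-0.0063,0.0138],[0.0123,0.0424,-0.0337]]]'
python3 - <<'E'
from plan import *
import cv2
R=Rt(-.6976,np.radians(40));s=bot.get_state();print(s["qpos"].round(2));step(R,[.5712,.1211,.0284],8)
a=cam("side")[3][:,:,::-1];b=cam("top")[3][:,:,::-1]
z=lambda i,x,y:cv2.resize(i[y:y+200,x:x+200],None,fx=2,fy=2,interpolation=cv2.INTER_CUBIC)
cv2.imwrite("pics/pre.png",np.hstack([z(a,250,70),z(b,140,120)]))
E
```

```text
clock: 3.2
tool_pos: [0.4836, -0.0458, 0.1998]
ee_rot: [-2.829, -0.852, -0.48]
contact_force: [0.4, 1.3, -0.5]
width: 0.601
grasp_force: 0.0
clock: 3.87
tool_pos: [0.5149, 0.037, 0.1438]
ee_rot: [-2.499, -1.117, -0.819]
contact_force: [9.5, 4.5, 6.1]
width: 0.602
grasp_force: 0.0
[ 0.79  0.54 -0.81  2.3  -1.09  0.17  0.45]
from [0.5149 0.037  0.1438] rows 8 [0.0009, -0.00132, 0.01912] [-0.00063, 0.00658, -0.00429] mm 19.1885867089714 deg 0.4518158908178892
mid [0.543 0.079 0.085] to [0.5712 0.1211 0.0284]
```

View pics/pre.png

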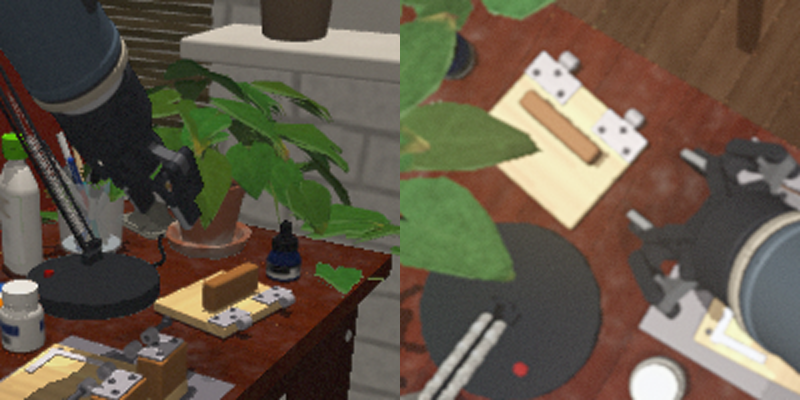

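The gripper is aimed right at the grip (top crop (600,150)), but joints 5 and 6 reached their limits. I'll lower the tilt to 33° and take the grip a bit closer to its end.

Run:
```python
from plan import *
R=Rt(-.6976,np.radians(33));g=world([.5711,.1366,0,-.6976],[10,-27,43]);t=g+R[:,2]*.019;pre=t-R[:,2]*.09;print(g,t,pre)
step(R,pre,8)
s=dict(bot.get_state());s["tool_pos"]=pre;s["ee_rot"]=Ro.from_matrix(R).as_rotvec();print(s["ee_rot"]);step(R,t,8,s)
```

```text
[0.5614196  0.10948377 0.043     ] [0.56806704 0.11741445 0.02706526] [0.53657916 0.0798481  0.10254561]
from [0.5151 0.0368 0.143 ] rows 8 [0.00183, -0.0014, 0.00752] [-0.00108, -0.00868, -0.00406] mm 7.860738295880663 deg 0.5525274675276411
mid [0.526 0.059 0.123] to [0.5366 0.0798 0.1025]
[-2.53883007 -1.18469772 -0.75203573]
from [0.5366 0.0798 0.1025] rows 8 [0.0, 0.0, 0.01125] [-0.0, -0.0, -0.0] mm 11.250000000000004 deg 2.044202363932468e-15
mid [0.552 0.099 0.065] to [0.5681 0.1174 0.0271]
```

```bash
python3 -m jog '[[[0.0018,-0.0014,0.0075],[-0.0011,-0.0087,-0.0041]],[[0.0018,-0.0014,0.0075],[-0.0011,-0.0087,-0.0041]],[[0.0018,-0.0014,0.0075],[-0.0011,-0.0087,-0.0041]],[[0.0018,-0.0014,0.0075],[-0.0011,-0.0087,-0.0041]],[[0.0018,-0.0014,0.0075],[-0.0011,-0.0087,-0.0041]],[[0.0018,-0.0014,0.0075],[-0.0011,-0.0087,-0.0041]],[[0.0018,-0.0014,0.0075],[-0.0011,-0.0087,-0.0041]],[[0.0018,-0.0014,0.0075],[-0.0011,-0.0087,-0.0041]]]'
python3 - <<'E'
from plan import *
R=Rt(-.6976,np.radians(33));s=bot.get_state();print(s["qpos"].round(2));step(R,[.5681,.1174,.0271],8)
E
```

```text
clock: 4.63
tool_pos: [0.5422, 0.073, 0.1159]
ee_rot: [-2.54, -1.171, -0.721]
contact_force: [0.3, 0.6, -0.7]
width: 0.603
grasp_force: 0.0
[ 0.49  0.54 -0.59  2.24 -1.09  0.17  0.37]
from [0.5422 0.073  0.1159] rows 8 [-0.00065, -0.00097, 0.01277] [-0.00201, 0.00158, -0.00178] mm 12.826863208197691 deg 0.17816010422775233
mid [0.555 0.095 0.071] to [0.5681 0.1174 0.0271]
```

```bash
python3 -m jog '[[[-0.0006,-0.001,0.0075],[-0.002,0.0016,-0.0018]],[[-0.0006,-0.001,0.0075],[-0.002,0.0016,-0.0018]],[[-0.0006,-0.001,0.0075],[-0.002,0.0016,-0.0018]],[[-0.0006,-0.001,0.0075],[-0.002,0.0016,-0.0018]],[[-0.0006,-0.001,0.0075],[-0.002,0.0016,-0.0018]],[[-0.0006,-0.001,0.0075],[-0.002,0.0016,-0.0018]],[[-0.0006,-0.001,0.0075],[-0.002,0.0016,-0.0018]],[[-0.0006,-0.001,0.0075],[-0.002,0.0016,-0.0018]]]'
python3 - <<'E'
from plan import *
R=Rt(-.6976,np.radians(33));s=bot.get_state();print(s["qpos"].round(2));step(R,[.5681,.1174,.0271],8)
E
```

```text
clock: 5.3
tool_pos: [0.5665, 0.088, 0.0862]
ee_rot: [-2.518, -1.208, -0.688]
contact_force: [0.4, -0.3, -0.5]
width: 0.601
grasp_force: 0.0
[ 0.4   0.61 -0.52  2.19 -1.09  0.17  0.39]
from [0.5665 0.088  0.0862] rows 8 [-0.00142, -0.00203, 0.00787] [-0.00538, 0.00345, 0.00109] mm 8.249227421270135 deg 0.3717262983261524
mid [0.567 0.103 0.057] to [0.5681 0.1174 0.0271]
```

Run:
```python
from plan import *
R=Rt(-.6976,np.radians(28));g=world([.5711,.1366,0,-.6976],[10,-29,43]);t=g+R[:,2]*.019
step(R,t-R[:,2]*.04,8)
```

```text
from [0.5665 0.088  0.0862] rows 8 [-0.00138, -0.00216, 0.0028] [-0.00533, -0.00746, 0.00133] mm 3.795465612455275 deg 0.53071697528522
mid [0.56  0.094 0.074] to [0.5538 0.1004 0.0615]
```

```bash
python3 -m jog '[[[-0.0014,-0.0022,0.0028],[-0.0053,-0.0075,0.0013]],[[-0.0014,-0.0022,0.0028],[-0.0053,-0.0075,0.0013]],[[-0.0014,-0.0022,0.0028],[-0.0053,-0.0075,0.0013]],[[-0.0014,-0.0022,0.0028],[-0.0053,-0.0075,0.0013]],[[-0.0014,-0.0022,0.0028],[-0.0053,-0.0075,0.0013]],[[-0.0014,-0.0022,0.0028],[-0.0053,-0.0075,0.0013]],[[-0.0014,-0.0022,0.0028],[-0.0053,-0.0075,0.0013]],[[-0.0014,-0.0022,0.0028],[-0.0053,-0.0075,0.0013]]]'
python3 - <<'E'
from plan import *
R=Rt(-.6976,np.radians(28));g=world([.5711,.1366,0,-.6976],[10,-29,43]);t=g+R[:,2]*.019
s=bot.get_state();print(s["qpos"].round(2));step(R,t,8)
E
```

```text
clock: 5.97
tool_pos: [0.5605, 0.0954, 0.074]
ee_rot: [-2.589, -1.218, -0.613]
contact_force: [-0.5, -0.4, -0.1]
width: 0.601
grasp_force: 0.0
[ 0.23  0.59 -0.37  2.19 -1.09  0.17  0.31]
from [0.5605 0.0954 0.074 ] rows 8 [-0.00073, -0.00098, 0.00637] [-0.00242, 0.00197, 0.0002] mm 6.485753443531366 deg 0.179161122180945
mid [0.563 0.105 0.05 ] to [0.5659 0.1148 0.0262]
```

```bash
python3 -m jog '[[[-0.0007,-0.001,0.0064],[-0.0024,0.0012,0.0002]],[[-0.0007,-0.001,0.0064],[-0.0024,0.0012,0.0002]],[[-0.0007,-0.001,0.0064],[-0.0024,0.0012,0.0002]],[[-0.0007,-0.001,0.0064],[-0.0024,0.0012,0.0002]],[[-0.0007,-0.001,0.0064],[-0.0024,0.0012,0.0002]],[[-0.0007,-0.001,0.0064],[-0.0024,0.0012,0.0002]],[[-0.0007,-0.001,0.0064],[-0.0024,0.0012,0.0002]],[[-0.0007,-0.001,0.0064],[-0.0024,0.0012,0.0002]]]'
python3 - <<'E'
from plan import *
R=Rt(-.6976,np.radians(26));g=world([.5711,.1366,0,-.6976],[10,-29,43]);t=g+R[:,2]*.019
s=bot.get_state();print(s["qpos"].round(2),"toolaxes\n",Ro.from_rotvec(s["ee_rot"]).as_matrix().round(3));step(R,t,8)
E
```

```text
clock: 6.63
tool_pos: [0.5798, 0.1074, 0.0462]
ee_rot: [-2.587, -1.221, -0.58]
contact_force: [-0.8, 1.0, 0.5]
width: 0.599
grasp_force: 0.3
[ 0.17  0.65 -0.33  2.14 -1.09  0.17  0.3 ] toolaxes
 [[ 0.577  0.776  0.255]
 [ 0.688 -0.63   0.36 ]
 [ 0.44  -0.032 -0.897]]
from [0.5798 0.1074 0.0462] rows 8 [-0.00154, -0.00189, 0.0021] [-0.00443, -0.00024, 4e-05] mm 3.218907109639864 deg 0.25441663780936113
mid [0.573 0.111 0.036] to [0.5655 0.1143 0.0259]
```

Run:
```python
from plan import *
R=Rt(-.6976,np.radians(21));g=world([.5711,.1366,0,-.6976],[10,-33,43]);t=g+R[:,2]*.019
step(R,t-R[:,2]*.028,8)
```

```text
from [0.5798 0.1074 0.0462] rows 8 [-0.00195, -0.00196, -0.00154] [-0.00443, -0.01114, 0.00023] mm 3.1681927614467633 deg 0.6872410555984717
mid [0.568 0.105 0.049] to [0.5555 0.1024 0.0514]
```

```bash
python3 -m jog '[[[-0.002,-0.002,-0.0023],[-0.0044,-0.0111,0.0002]],[[-0.002,-0.002,-0.0023],[-0.0044,-0.0111,0.0002]],[[-0.002,-0.002,-0.0015],[-0.0044,-0.0111,0.0002]],[[-0.002,-0.002,-0.0015],[-0.0044,-0.0111,0.0002]],[[-0.002,-0.002,-0.0012],[-0.0044,-0.0111,0.0002]],[[-0.002,-0.002,-0.0012],[-0.0044,-0.0111,0.0002]],[[-0.002,-0.002,-0.0012],[-0.0044,-0.0111,0.0002]],[[-0.002,-0.002,-0.0012],[-0.0044,-0.0111,0.0002]]]'
python3 - <<'E'
from plan import *
R=Rt(-.6976,np.radians(21));g=world([.5711,.1366,0,-.6976],[10,-33,43]);t=g+R[:,2]*.019
s=bot.get_state();print(s["qpos"].round(2),"toolaxes\n",Ro.from_rotvec(s["ee_rot"]).as_matrix().round(3));step(R,t,8)
E
```

```text
clock: 7.3
tool_pos: [0.5545, 0.1022, 0.0518]
ee_rot: [-2.67, -1.247, -0.495]
contact_force: [0.2, 0.8, -0.5]
width: 0.6
grasp_force: 0.0
[-0.02  0.59 -0.13  2.18 -1.02  0.2   0.18] toolaxes
 [[ 0.599  0.767  0.23 ]
 [ 0.716 -0.642  0.274]
 [ 0.358  0.001 -0.934]]
from [0.5545 0.1022 0.0518] rows 8 [8e-05, 8e-05, 0.00359] [6e-05, 4e-05, 8e-05] mm 3.59050575023863 deg 0.006240713119169647
mid [0.558 0.106 0.039] to [0.5619 0.1101 0.0253]
```

```bash
python3 -m jog '[[[0.0001,0.0001,0.0036],[0,0,0]],[[0.0001,0.0001,0.0036],[0,0,0]],[[0.0001,0.0001,0.0036],[0,0,0]],[[0.0001,0.0001,0.0036],[0,0,0]],[[0.0001,0.0001,0.0036],[0,0,0]],[[0,0,0.0036],[0,0,0]],[[0,0,0.0036],[0,0,0]],[[0,0,0.0036],[0,0,0]]]'
python3 -m jog '[[[0,0,0],[0,0,0]],[[0,0,0],[0,0,0]],[[0,0,0],[0,0,0]],[[0,0,0],[0,0,0]],[[0,0,0],[0,0,0]],[[0,0,0],[0,0,0]],[[0,0,0],[0,0,0]],[[0,0,0],[0,0,0]]]' 0 100
python3 - <<'E'
from plan import *
s=bot.get_state();R=Ro.from_rotvec(s["ee_rot"]).as_matrix();print(s["qpos"].round(2),R.T@[0,0,.002], R.T@[-.02,-.06,0])
E
```

```text
clock: 7.97
tool_pos: [0.565, 0.1092, 0.0282]
ee_rot: [-2.668, -1.246, -0.485]
contact_force: [-0.8, -0.5, -0.7]
width: 0.602
grasp_force: 0.0
clock: 8.63
tool_pos: [0.5643, 0.1096, 0.0289]
ee_rot: [-2.667, -1.248, -0.485]
contact_force: [-3.0, 0.6, 5.5]
width: 0.186
grasp_force: 98.9
[-0.01  0.64 -0.16  2.16 -1.09  0.17  0.24] [ 7.09077469e-04 -1.03607144e-05 -1.87005396e-03] [-0.05502864  0.02304638 -0.02099316]
```

```bash
python3 -m jog '[[[0.0007,0,-0.0019],[0,0,0]],[[0.0007,0,-0.0019],[0,0,0]],[[-0.0092,0.0038,-0.0035],[0,0,0]],[[-0.0092,0.0038,-0.0035],[0,0,0]],[[-0.0092,0.0038,-0.0035],[0,0,0]],[[-0.0092,0.0038,-0.0035],[0,0,0]],[[-0.0092,0.0038,-0.0035],[0,0,0]],[[-0.0092,0.0038,-0.0035],[0,0,0]]]'
python3 - <<'E'
from plan import *
import cv2
s=bot.get_state();R=Ro.from_rotvec(s["ee_rot"]).as_matrix();print(s["qpos"].round(2),R.T@[0,0,-.001])
a=cam("side")[3][:,:,::-1];b=cam("top")[3][:,:,::-1]
z=lambda i,x,y:cv2.resize(i[y:y+200,x:x+200],None,fx=2,fy=2,interpolation=cv2.INTER_CUBIC)
cv2.imwrite("pics/drag.png",np.hstack([z(a,250,110),z(b,160,120)]))
E
```

```text
clock: 9.3
tool_pos: [0.5442, 0.0486, 0.0325]
ee_rot: [-2.668, -1.247, -0.485]
contact_force: [0.1, -0.1, -1.9]
width: 0.178
grasp_force: 97.9
[ 0.14  0.63 -0.19  2.2  -1.07  0.19  0.34] [-3.53891289e-04  4.64864858e-06  9.35275011e-04]
```

View pics/drag.png

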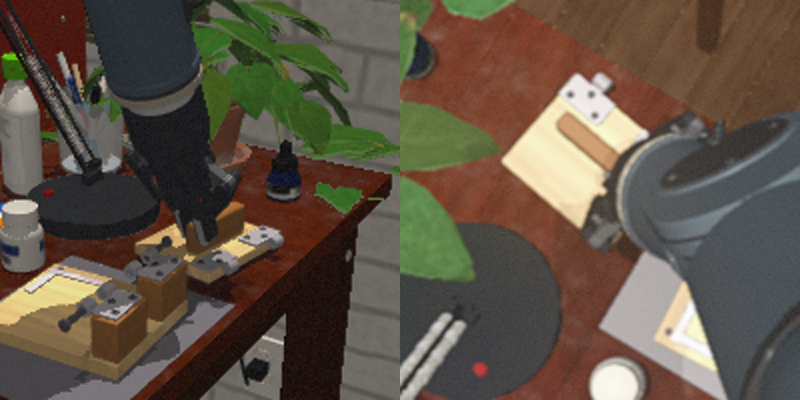

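Lifted clean of the leaf: the platen is at top crop (575,160), near-level in the side view. Now I'll set it down in the open for a central, upright regrasp.

```bash
python3 -m jog '[[[-0.0004,0,0.001],[0,0,0]],[[-0.0004,0,0.001],[0,0,0]],[[-0.0004,0,0.001],[0,0,0]],[[-0.0004,0,0.001],[0,0,0]],[[0,0,0],[0,0,0]],[[0,0,0],[0,0,0]],[[0,0,0],[0,0,0]],[[0,0,0],[0,0,0]]]'
python3 -m jog '[[[0,0,0],[0,0,0]],[[0,0,0],[0,0,0]],[[0,0,0],[0,0,0]],[[0,0,-0.01],[0,0,0]],[[0,0,-0.016],[0,0,0]],[[0,0,-0.018],[0,0,0]],[[0,0,-0.018],[0,0,0]],[[0,0,-0.018],[0,0,0]]]' 0.6
python3 - <<'E'
from plan import *
import cv2
R=Rt(-.6976,0);g=world([.5506,.0759,0,-.6976],[10,0,38]);t=g+R[:,2]*.019;print(g)
step(R,t+[0,0,.07],8);print(bot.get_state()["qpos"].round(2))
E
```

```text
clock: 10.07
tool_pos: [0.5445, 0.0502, 0.0289]
ee_rot: [-2.666, -1.248, -0.487]
contact_force: [-3.2, -0.3, 8.4]
width: 0.187
grasp_force: 99.4
clock: 10.73
tool_pos: [0.5261, 0.0274, 0.1037]
ee_rot: [-2.667, -1.247, -0.485]
contact_force: [0.9, 0.6, 1.2]
width: 0.603
grasp_force: 0.0
[0.55826386 0.0694762  0.038     ]
from [0.5261 0.0274 0.1037] rows 8 [0.00614, -0.00029, 0.00316] [-0.00072, -0.04525, 0.00022] mm 6.913391638210538 deg 2.59275414336269
mid [0.543 0.049 0.099] to [0.5583 0.0695 0.089 ]
[ 0.02  0.48  0.05  2.19 -0.9   0.41  0.19]
```

```bash
python3 -m jog '[[[0.0061,-0.0003,0.0032],[-0.0007,-0.0452,0.0002]],[[0.0061,-0.0003,0.0032],[-0.0007,-0.0452,0.0002]],[[0.0061,-0.0003,0.0032],[-0.0007,-0.0452,0.0002]],[[0.0061,-0.0003,0.0032],[-0.0007,-0.0452,0.0002]],[[0.0061,-0.0003,0.0032],[-0.0007,-0.0452,0.0002]],[[0.0061,-0.0003,0.0032],[-0.0007,-0.0452,0.0002]],[[0.0061,-0.0003,0.0032],[-0.0007,-0.0452,0.0002]],[[0.0061,-0.0003,0.0032],[-0.0007,-0.0452,0.0002]]]'
python3 - <<'E'
from plan import *
R=Rt(-.6976,0);g=world([.5506,.0759,0,-.6976],[10,0,38]);t=g+R[:,2]*.019
step(R,t,8);print(bot.get_state()["qpos"].round(2))
import cv2
b=cam("top")[3][:,:,::-1];a=cam("side")[3][:,:,::-1]
cv2.imwrite("pics/re.png",np.hstack([cv2.resize(i[y:y+100,x:x+100],None,fx=4,fy=4,interpolation=cv2.INTER_CUBIC) for i,x,y in((b,200,160),(a,310,180))]))
E
```

```text
clock: 11.4
tool_pos: [0.5586, 0.0701, 0.088]
ee_rot: [2.845, 1.329, -0.002]
contact_force: [0.1, 0.2, -0.4]
width: 0.602
grasp_force: 0.0
from [0.5586 0.0701 0.088 ] rows 8 [-8e-05, 1e-05, 0.00863] [0.00012, 0.00019, 8e-05] mm 8.62953064878635 deg 0.013838285193548253
mid [0.558 0.07  0.054] to [0.5583 0.0695 0.019 ]
[-0.54  0.64  0.52  1.91 -0.47  0.71 -0.44]
```

View pics/re.png

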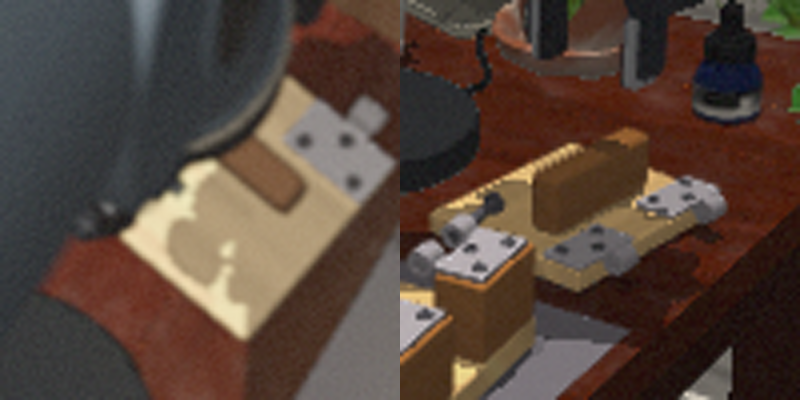

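Top crop: grip right end at (295,200), knuckle (368,113); side panel: grip from (540,195) to (640,132), gripper above it. Quick refit of the platen before descending.

Run:
```python
from plan import *
C={c:cam(c) for c in("top","side")}
D={"top":up((200,160),4,{(58.5,-38,16.5):(368,113),(50,-60,17):(395,160),(-50,-60,15):(245,338),(1,-40,47):(287,212),(19,-40,47):(303,190)}),
"side":up((310,180),4,{(58.5,-38,16.5):(221,257),(58.5,38,16.5):(312,200),(50,-60,0):(177,292),(1,-40,47):(133,192),(19,-40,47):(145,198),(19,40,47):(248,137),(1,40,47):(232,128)})}
o={"top":[-.04,.03],"side":[.1,.41]}
f=lambda v:np.concatenate([(proj(C[c],world([v[0],v[1],0,v[2]],D[c][0]))+o[c]-D[c][1]).ravel() for c in D])
v=least_squares(f,[.55,.076,-.7],loss="soft_l1").x;print(v.round(4),f(v).round(1))
d=np.array([.5506,.0759])-v[:2];c,s=np.cos(v[2]),np.sin(v[2]);print("expected minus fit in platen axes",c*d[0]+s*d[1],-s*d[0]+c*d[1])
```

```text
[ 0.5535  0.0762 -0.6778] [ 0.1  0.9 -0.1  0.9  0.2  0.8 -1.3 -0.1  1.6 -2.8  0.3  0.6 -0.2  2.
  0.7  1.9 -0.8 -5.1  3.3 -4.1  1.5 -1.1 -1.4 -1.1]
expected minus fit in platen axes -0.002069979921010343 -0.0020757783915910546
```

```bash
python3 -m jog '[[[0,0,0.0087],[0,0,0]],[[0,0,0.0087],[0,0,0]],[[0,0,0.0087],[0,0,0]],[[0,0,0.0087],[0,0,0]],[[0,0,0.0087],[0,0,0]],[[0,0,0.0087],[0,0,0]],[[0,0,0.0087],[0,0,0]],[[0,0,0.0075],[0,0,0]]]'
python3 -m jog '[[[0,0,0],[0,0,0]],[[0,0,0],[0,0,0]],[[0,0,0],[0,0,0]],[[0,0,0],[0,0,0]],[[0,0,0],[0,0,0]],[[0,0,0],[0,0,0]],[[0,0,0],[0,0,0]],[[0,0,0],[0,0,0]]]' 0 110
python3 - <<'E'
from plan import *
s=bot.get_state();print(s["tool_pos"],Ro.from_rotvec(s["ee_rot"]).as_matrix().round(4))
E
```

```text
clock: 12.27
tool_pos: [0.5582, 0.0692, 0.0184]
ee_rot: [-2.847, -1.328, -0.0]
contact_force: [0.5, -0.1, -0.3]
width: 0.602
grasp_force: 0.0
clock: 12.93
tool_pos: [0.5586, 0.0693, 0.02]
ee_rot: [2.847, 1.328, 0.002]
contact_force: [0.6, 0.0, 5.1]
width: 0.188
grasp_force: 107.9
[0.55859636 0.06929115 0.01997237] [[ 6.425e-01  7.663e-01  1.200e-03]
 [ 7.663e-01 -6.425e-01  4.000e-04]
 [ 1.000e-03  7.000e-04 -1.000e+00]]
```

```bash
python3 -m jog '[[[0,0,-0.004],[0,0,0]],[[0,0,-0.01],[0,0,0]],[[0,0,-0.015],[0,0,0]],[[0,0,-0.015],[0,0,0]],[[0,0,-0.015],[0,0,0]],[[0,0,-0.015],[0,0,0]],[[0,0,-0.015],[0,0,0]],[[0,0,-0.011],[0,0,0]]]'
python3 - <<'E'
from plan import *
R=Rt(-.4609,0);W=world([.4389,-.0744,.12,-.4609],[-14.5,-1,0])
step(R,W,16);print(bot.get_state()["qpos"].round(2))
E
```

```text
clock: 13.6
tool_pos: [0.5585, 0.0693, 0.1213]
ee_rot: [2.847, 1.328, 0.002]
contact_force: [0.1, -0.9, -2.4]
width: 0.195
grasp_force: 107.4
from [0.5585 0.0693 0.1213] rows 16 [-0.01182, -0.00215, 7e-05] [6e-05, -7e-05, -0.01481] mm 12.011279914461197 deg 0.8486078925495052
mid [0.488 0.004 0.121] to [ 0.4255 -0.0688  0.12  ]
[-0.56  0.6   0.56  1.89 -0.44  0.78 -0.46]
```

```bash
python3 -m jog '[[[-0.0118,-0.0021,0],[0,0,-0.0148]],[[-0.0118,-0.0021,0],[0,0,-0.0148]],[[-0.0118,-0.0021,0],[0,0,-0.0148]],[[-0.0118,-0.0021,0],[0,0,-0.0148]],[[-0.0118,-0.0021,0],[0,0,-0.0148]],[[-0.0118,-0.0021,0],[0,0,-0.0148]],[[-0.0118,-0.0021,0],[0,0,-0.0148]],[[-0.0118,-0.0021,0],[0,0,-0.0148]]]'
python3 -m jog '[[[-0.0118,-0.0021,0],[0,0,-0.0148]],[[-0.0118,-0.0021,0],[0,0,-0.0148]],[[-0.0118,-0.0021,0],[0,0,-0.0148]],[[-0.0118,-0.0021,0],[0,0,-0.0148]],[[-0.0118,-0.0021,0],[0,0,-0.0148]],[[-0.0118,-0.0021,0],[0,0,-0.0148]],[[-0.0118,-0.0021,0],[0,0,-0.0148]],[[-0.0118,-0.0021,0],[0,0,-0.0148]]]'
python3 - <<'E'
from plan import *
R=Rt(-.4609,0);W=world([.4389,-.0744,.0607+.022,-.4609],[-14.5,-1,0])
step(R,W,8);print(bot.get_state()["qpos"].round(2))
E
```

```text
clock: 14.27
tool_pos: [0.4865, 0.0031, 0.1192]
ee_rot: [-2.763, -1.495, 0.001]
contact_force: [0.5, -0.4, -2.9]
width: 0.191
grasp_force: 107.3
clock: 14.93
tool_pos: [0.4246, -0.0698, 0.1193]
ee_rot: [-2.669, -1.656, 0.0]
contact_force: [-0.7, -0.6, -2.7]
width: 0.192
grasp_force: 107.3
from [ 0.4246 -0.0698  0.1193] rows 8 [0.00016, 5e-05, 0.00458] [-7e-05, -1e-05, 6e-05] mm 4.578366082145287 deg 0.005208853145923455
mid [ 0.425 -0.069  0.101] to [ 0.4255 -0.0688  0.0827]
[-0.29  0.42  0.47  2.21 -0.35  0.58 -0.01]
```

```bash
python3 -m jog '[[[0.0002,0,0.0046],[0,0,0]],[[0.0002,0,0.0046],[0,0,0]],[[0.0002,0,0.0046],[0,0,0]],[[0.0002,0,0.0046],[0,0,0]],[[0.0002,0,0.0046],[0,0,0]],[[0.0002,0,0.0046],[0,0,0]],[[0.0002,0,0.0046],[0,0,0]],[[0,0,0.0046],[0,0,0]]]'
python3 -m jog '[[[0,0,0],[0,0,0]],[[0,0,0],[0,0,0]],[[0,0,0],[0,0,0]],[[0,0,0],[0,0,0]],[[0,0,0],[0,0,0]],[[0,0,0],[0,0,0]],[[0,0,0],[0,0,0]],[[0,0,0],[0,0,0]]]'
python3 - <<'E'
from plan import *
import cv2
s=bot.get_state();p=s["tool_pos"];R=Ro.from_rotvec(s["ee_rot"]).as_matrix();yaw=np.arctan2(R[1,1],R[0,1]);print(p,yaw,R[:,2].round(4),R[2].round(4))
np.save("hover.npy",np.r_[p,yaw])
out=[]
for c,x,y,w,h,sc in(("side",265,205,160,96,4.9),("top",310,200,100,30,7.9)):
    C=cam(c);cv2.imwrite(f"pics/hover_{c}.png",C[3][:,:,::-1])
    pl=np.r_[world([p[0],p[1],0,yaw],[-10,1,0])[:2],p[2]-.0197,yaw]
    kn=proj(C,world(pl,[[58.5,38,16.5],[58.5,-38,16.5]]));print(c,"pred knuckles",kn.round(1).tolist())
    if c=="side": i=C[3][y:y+h,x:x+w,::-1]
    else:
        k=kn.mean(0).astype(int);x,y,w,h,sc=k[0]-40,k[1]-10,80,30,4.9
        x,y,w,h=k[0]-60,k[1]-12,160,26;i=C[3][y:y+h,x:x+w,::-1]
    i=cv2.resize(i,(784,int(h*4.9)),interpolation=cv2.INTER_CUBIC);print(c,"origin",x,y,i.shape);out.append(i)
cv2.imwrite("pics/hover.png",np.vstack(out))
E
```

```text
clock: 15.6
tool_pos: [0.4269, -0.0675, 0.0821]
ee_rot: [2.67, 1.656, 0.001]
contact_force: [-0.2, 0.1, -2.7]
width: 0.187
grasp_force: 107.3
clock: 16.27
tool_pos: [0.4268, -0.0677, 0.0828]
ee_rot: [2.67, 1.655, 0.001]
contact_force: [-0.3, 0.4, -3.2]
width: 0.187
grasp_force: 107.4
[ 0.4268091  -0.06774093  0.08275305] -0.46094650237853735 [ 7.e-04  2.e-04 -1.e+00] [ 5.e-04  6.e-04 -1.e+00]
side pred knuckles [[318.3, 228.5], [295.6, 245.9]]
side origin 265 205 (470, 784, 3)
top pred knuckles [[330.0, 236.8], [372.3, 258.6]]
top origin 291 235 (127, 784, 3)
```

Run:
```python
import cv2,numpy as np
o=[]
for c,x,y in(("side",265,214),("top",275,215)):
    o.append(cv2.resize(cv2.imread(f"pics/hover_{c}.png")[y:y+60,x:x+160],None,fx=5,fy=5,interpolation=cv2.INTER_CUBIC))
cv2.imwrite("pics/hover.png",np.vstack(o))
```

```text
(no output)
```

View pics/hover.png

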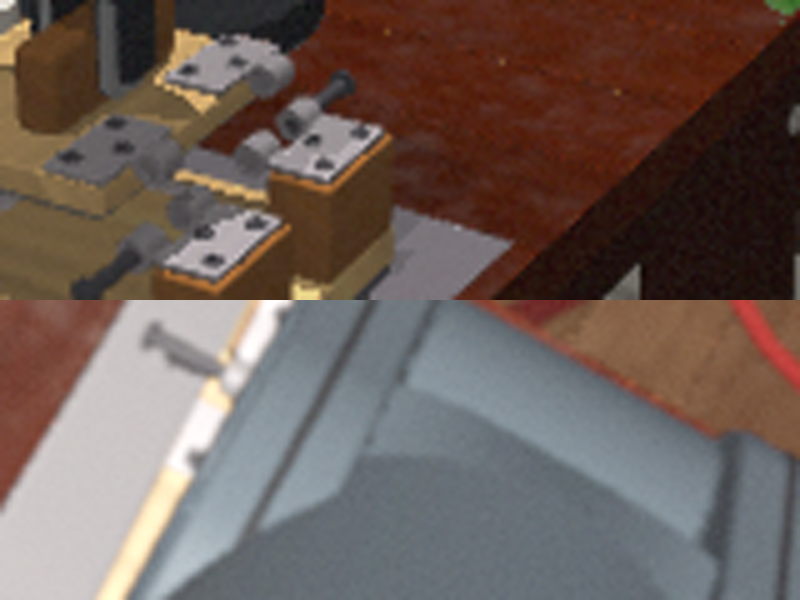

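Side panel: platen knuckles at (160,158) and (271,70); press knuckles at (145,245), (190,210), (258,150) and (297,117). The top view is blocked by the arm. I'll work out the offset from the side camera alone.

Run:
```python
from plan import *
C=cam("side");h=np.load("hover.npy")
px=lambda L:np.array([[(u+.5)/5-.5+265,(v+.5)/5-.5+214] for u,v in L])
pr=[.4389,-.0744,.002,-.4609]
B=px([(145,245),(190,210),(258,150),(297,117)]);Bp=proj(C,world(pr,[[40,y,55.5] for y in(-53.5,-22.5,22.5,53.5)]))
print("press obs-pred",(B-Bp).round(1).tolist());ob=(B-Bp).mean(0)
P=px([(160,158),(271,70)])
pl=lambda dx,dy,dz:np.r_[world([h[0],h[1],h[2]-.0197,h[3]],[-10+dx,1+dy,dz]),h[3]]
pp=lambda *d:proj(C,world(pl(*d),[[58.5,-38,16.5],[58.5,38,16.5]]))
r=(P-pp(0,0,0)-ob);print("platen resid",r.round(2).tolist())
for n,d in(("x",(1,0,0)),("y",(0,1,0)),("z",(0,0,1))):print(n,(pp(*d)-pp(0,0,0)).mean(0).round(2))
for sx,sz in((.5,.5),(1,1)):
    s=least_squares(lambda d:np.r_[(pp(*d)+ob-P).ravel()/.6,d[0]/sx,d[1]/2,d[2]/sz],[0,0,0]);print(s.x.round(2))
```

```text
press obs-pred [[0.5, -0.1], [-0.4, 0.9], [0.0, -0.3], [-0.7, -0.0]]
platen resid [[1.16, -0.77], [0.64, -0.96]]
x [0.5  0.13]
y [ 0.3  -0.23]
z [-0.01 -0.52]
[0.07 2.36 0.17]
[0.31 2.   0.51]
```

Run:
```python
from plan import *
R=Rt(-.4609,0);W=world([.4389,-.0744,.0605,-.4609],[-13.7,-3,0]);s=bot.get_state()
step(R,[W[0],W[1],s["tool_pos"][2]],4);step(R,W,8)
```

```text
from [ 0.4268 -0.0677  0.0827] rows 4 [-0.0009, 3e-05, -0.0] [0.00011, -0.00012, -0.0] mm 0.8973370319188119 deg 0.009621629564495556
mid [ 0.426 -0.069  0.083] to [ 0.4253 -0.071   0.0827]
from [ 0.4268 -0.0677  0.0827] rows 8 [-0.00045, 1e-05, 0.00277] [6e-05, -6e-05, -0.0] mm 2.809659117183339 deg 0.004810814782247777
mid [ 0.426 -0.069  0.072] to [ 0.4253 -0.071   0.0605]
```

```bash
python3 -m jog '[[[-0.0012,0,0],[0,0,0]],[[-0.0012,0,0],[0,0,0]],[[-0.0012,0,0],[0,0,0]],[[0,0,0.002],[0,0,0]],[[0,0,0.002],[0,0,0]],[[0,0,0.002],[0,0,0]],[[0,0,0.002],[0,0,0]],[[0,0,0.002],[0,0,0]]]'
python3 -m jog '[[[0,0,0.002],[0,0,0]],[[0,0,0.002],[0,0,0]],[[0,0,0.002],[0,0,0]],[[0,0,0.002],[0,0,0]],[[0,0,0.002],[0,0,0]],[[0,0,0.002],[0,0,0]],[[0,0,0],[0,0,0]],[[0,0,0],[0,0,0]]]'
python3 - <<'E'
from plan import *
s=bot.get_state();R=Rt(-.4609,0);W=world([.4389,-.0744,.0605,-.4609],[-8.7,-3,0]);step(R,W,8)
print(bot.get_state()["contact_force"])
C=cam("side");import cv2;cv2.imwrite("pics/low_side.png",C[3][:,:,::-1])
E
```

```text
clock: 17.08
tool_pos: [0.4251, -0.0709, 0.0724]
ee_rot: [-2.67, -1.655, -0.001]
contact_force: [-0.5, 0.1, -2.4]
width: 0.189
grasp_force: 107.4
clock: 17.75
tool_pos: [0.4251, -0.071, 0.0606]
ee_rot: [2.67, 1.655, 0.001]
contact_force: [-0.1, 0.1, -2.9]
width: 0.189
grasp_force: 107.4
from [ 0.4251 -0.071   0.0606] rows 8 [1e-05, 0.00064, 1e-05] [3e-05, -5e-05, -3e-05] mm 0.6419846134040873 deg 0.0035778919280997443
mid [ 0.427 -0.072  0.061] to [ 0.4298 -0.0732  0.0605]
[-0.11266461  0.10855224 -2.90440006]
```

```bash
python3 -m jog '[[[0,0.0008,0],[0,0,0]],[[0,0.0008,0],[0,0,0]],[[0,0.0008,0],[0,0,0]],[[0,0.0008,0],[0,0,0]],[[0,0.0008,0],[0,0,0]],[[0,0.0007,0],[0,0,0]],[[0,0.0004,0],[0,0,0]],[[0,0,0],[0,0,0]]]'
python3 -m jog '[[[0,0.0003,0],[0,0,0]],[[0,0.0003,0],[0,0,0]],[[0,0.0003,0],[0,0,0]],[[0,0.0003,0],[0,0,0]],[[0,0.0003,0],[0,0,0]],[[0,0,0],[0,0,0]],[[0,0,0],[0,0,0]],[[0,0,0],[0,0,0]]]'
```

```text
clock: 18.47
tool_pos: [0.4298, -0.0733, 0.0607]
ee_rot: [2.67, 1.655, 0.001]
contact_force: [0.3, -0.3, -3.0]
width: 0.189
grasp_force: 107.4
clock: 19.13
tool_pos: [0.431, -0.0739, 0.0607]
ee_rot: [2.67, 1.655, 0.001]
contact_force: [0.3, 0.3, -2.7]
width: 0.193
grasp_force: 107.4
```

```bash
python3 -m jog '[[[0,0.0003,0],[0,0,0]],[[0,0.0003,0],[0,0,0]],[[0,0.0003,0],[0,0,0]],[[0,0,0],[0,0,0]],[[0,0,0],[0,0,0]],[[0,0,0],[0,0,0]],[[0,0,0],[0,0,0]],[[0,0,0],[0,0,0]]]'
python3 - <<'E'
from plan import *
print(bot.get_state()["contact_force"])
C=cam("side");import cv2;cv2.imwrite("pics/in_side.png",C[3][:,:,::-1])
E
```

```text
clock: 19.8
tool_pos: [0.4312, -0.074, 0.0606]
ee_rot: [-2.669, -1.655, 0.0]
contact_force: [-4.4, 2.8, 1.1]
width: 0.19
grasp_force: 107.9
[-4.36421797  2.76170435  1.11810296]
```

Touched the leaf stop at exactly the expected 1.5 mm beyond: x confirmed. Backing off to the lined-up place, then feeling lightly for the side play.

```bash
python3 -m jog '[[[0,-0.0004,0],[0,0,0]],[[0,-0.0004,0],[0,0,0]],[[0,-0.0004,0],[0,0,0]],[[0,-0.0004,0],[0,0,0]],[[0,-0.0004,0],[0,0,0]],[[0,0,0],[0,0,0]],[[0,0,0],[0,0,0]],[[0,0,0],[0,0,0]]]'
python3 -m jog '[[[0.0004,0,0],[0,0,0]],[[0.0004,0,0],[0,0,0]],[[0.0004,0,0],[0,0,0]],[[0.0004,0,0],[0,0,0]],[[0.0002,0,0],[0,0,0]],[[0,0,0],[0,0,0]],[[0,0,0],[0,0,0]],[[0,0,0],[0,0,0]]]'
python3 - <<'E'
from plan import *
s=bot.get_state();d=s["tool_pos"]-[.4389,-.0744,0];y=-.4609
print(1e3*(np.cos(y)*d[0]+np.sin(y)*d[1]),1e3*(-np.sin(y)*d[0]+np.cos(y)*d[1]),s["contact_force"])
E
```

```text
clock: 20.52
tool_pos: [0.4305, -0.0736, 0.0607]
ee_rot: [2.67, 1.655, 0.002]
contact_force: [-0.3, 0.4, -2.5]
width: 0.189
grasp_force: 107.4
clock: 21.18
tool_pos: [0.4309, -0.0718, 0.0607]
ee_rot: [2.67, 1.655, 0.001]
contact_force: [0.4, 0.3, -2.4]
width: 0.187
grasp_force: 107.4
-8.296633047269914 -1.251691059069047 [ 0.39127853  0.34637731 -2.43852662]
```

```bash
python3 -m jog '[[[0.0003,0,0],[0,0,0]],[[0.0003,0,0],[0,0,0]],[[0.0003,0,0],[0,0,0]],[[0,0,0],[0,0,0]],[[0,0,0],[0,0,0]],[[0,0,0],[0,0,0]],[[0,0,0],[0,0,0]],[[0,0,0],[0,0,0]]]'
python3 -m jog '[[[0.0003,0,0],[0,0,0]],[[0.0003,0,0],[0,0,0]],[[0.0003,0,0],[0,0,0]],[[0,0,0],[0,0,0]],[[0,0,0],[0,0,0]],[[0,0,0],[0,0,0]],[[0,0,0],[0,0,0]],[[0,0,0],[0,0,0]]]'
```

```text
clock: 21.85
tool_pos: [0.4313, -0.0711, 0.0607]
ee_rot: [2.67, 1.655, 0.001]
contact_force: [0.2, -0.5, -2.6]
width: 0.19
grasp_force: 107.4
clock: 22.52
tool_pos: [0.4314, -0.0709, 0.0607]
ee_rot: [2.671, 1.653, -0.0]
contact_force: [-2.1, -4.6, -2.3]
width: 0.19
grasp_force: 107.5
```

```bash
python3 -m jog '[[[-0.0005,-0.0001,0],[0,0,0]],[[-0.0005,-0.0001,0],[0,0,0]],[[-0.0005,-0.0001,0],[0,0,0]],[[-0.0005,-0.0001,0],[0,0,0]],[[-0.0005,0,0],[0,0,0]],[[-0.0004,0,0],[0,0,0]],[[0,0,0],[0,0,0]],[[0,0,0],[0,0,0]]]'
python3 - <<'E'
from plan import *
import time
for i in range(3):
    C=cam("side");s=bot.get_state();d=s["tool_pos"]-[.4389,-.0744,0];y=-.4609
    print(1e3*(np.cos(y)*d[0]+np.sin(y)*d[1]),1e3*(-np.sin(y)*d[0]+np.cos(y)*d[1]),d[2],s["contact_force"],s["wrist_torque"])
step(Rt(-.4609,0),world([.4389,-.0744,.0606,-.4609],[-8.7,-2.8,0]),4)
# check z and tilt in the picture by matching platen patch at hover to now
import cv2
a=cv2.imread("pics/hover_side.png");b=C[3][:,:,::-1]
h=np.load("hover.npy");n=np.r_[s["tool_pos"],h[3]]
P=lambda h,X:proj(C,world(np.r_[world([h[0],h[1],h[2]-.0195,h[3]],[-9.8,3,0]),h[3]],X))[0]
for X in([58.5,-38,16.5],[58.5,38,16.5]):
    u=P(h,X);v=P(n,X);c=u.round().astype(int);t=a[c[1]-6:c[1]+6,c[0]-14:c[0]+4]
    w0=(c+(v-u)).round().astype(int);S=b[w0[1]-11:w0[1]+11,w0[0]-19:w0[0]+9]
    m=cv2.matchTemplate(np.ascontiguousarray(S),t,cv2.TM_CCOEFF_NORMED);_,q,_,l=cv2.minMaxLoc(m)
    print("img move",np.array(l)-5+w0-c,"pred",(v-u).round(2),"score",round(q,2))
E
```

```text
clock: 23.18
tool_pos: [0.4301, -0.0726, 0.0607]
ee_rot: [2.67, 1.655, 0.001]
contact_force: [1.2, -0.0, -3.0]
width: 0.187
grasp_force: 107.5
-8.707397527944243 -2.235158161320137 0.06068460708106857 [-0.72031709 -0.24513261 -3.1759272 ] [ 0.02238275 -0.02365947  0.00612885]
-8.702962232126367 -2.2777613065075397 0.06067484502372157 [-0.08858399 -0.00513876 -3.01091513] [ 0.01975298 -0.04584897 -0.01656663]
-8.735153810672596 -2.2763337540224255 0.06066404495321223 [-0.13619842 -0.13444152 -2.65524703] [ 0.01995357 -0.06879119  0.00224587]
from [ 0.4301 -0.0726  0.0607] rows 4 [-0.00013, 1e-05, 2e-05] [0.0001, -0.00012, 1e-05] mm 0.13218450375590976 deg 0.008951383653414805
mid [ 0.43  -0.073  0.061] to [ 0.4299 -0.073   0.0606]
img move [ 2 13] pred [ 2.01 13.06] score 0.75
img move [ 1 12] pred [ 1.72 12.25] score 0.57
```

```bash
python3 -m jog '[[[-0.0003,0,0],[0,0,0]],[[-0.0002,0,0],[0,0,0]],[[0,0,0],[0,0,0]],[[0,0,0],[0,0,0]],[[0,0,0],[0,0,0]],[[0,0,0],[0,0,0]],[[0,0,0],[0,0,0]],[[0,0,0],[0,0,0]]]'
python3 -m jog '[[[0,0,0],[0,0,0]],[[0,0,0],[0,0,0]],[[0,0,0],[0,0,0]],[[0,0,0],[0,0,0]],[[0,0,0],[0,0,0]],[[0,0,0],[0,0,0]],[[0,0,0],[0,0,0]],[[0,0,0],[0,0,0]]]'
python3 - <<'E'
from cell import bot
print(bot.finish_job())
E
```

```text
clock: 24.0
tool_pos: [0.4298, -0.0731, 0.0607]
ee_rot: [2.67, 1.655, 0.001]
contact_force: [0.8, -0.8, -2.3]
width: 0.193
grasp_force: 107.5
clock: 24.67
tool_pos: [0.4298, -0.0731, 0.0607]
ee_rot: [2.67, 1.655, 0.001]
contact_force: [0.2, -0.4, -2.9]
width: 0.189
grasp_force: 107.5
the job is handed in; nothing more can be done
None
```

I handed the job in at 24.7 s with the platen held level and still at the press and its knuckles in the gaps by my measurements; light touches on the leaf stop and one gap side agreed within about 0.2 mm, height came from the desk, nothing was pressing on the press, the bottles were not touched as far as I could see, and no verdict came back.

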